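# Tip the relays from the kitting scoop into the marked tray cell

## Robot

A 6-joint arm with a two-finger parallel gripper is mounted at the origin on the work surface. World frame = base frame: x ahead of the robot, y to its left, z up, the work surface at z = 0. Lengths are in mm, angles in rad, forces in N, time in s.
With the tool pointing down it reaches from about 275 to 750 mm from the base axis. Payload 10.2 kg.
Tool frame: the origin (TCP) lies at the very end of the fingers, on their centre line; the grasp point (between the pads) lies 19 mm behind it; z points along the fingers, y is the line along which they close (so a half turn about z gives the same grasp; the last joint's range is limited). The gripper opens to 85 mm and grips with 20 to 120 N. Pads are 22 mm wide; open, the fingers measure 114 mm over their backs; the gripper's body (76 mm by 85 mm) begins 54 mm behind the grasp point. The pads swing forward as they close: fully open they stand 13 mm farther back than shut.
Start: joints at [-1.387, 0.313, 1.498, -0, 1.331, -0.223], TCP at [207.716, -482.167, 231.294] pointing down, gripper open.
Joint ranges: [-2.94, 2.94], [-0.97, 2.17], [0.19, 2.56], [-1.23, 4.37], [0.02, 3.11], [-2.88, 2.88]. Speed limits (rad/s): [2.39, 2.39, 3.01, 3.14, 3.14, 3.14].

## Interface

Orientations are given as a unit quaternion [w, x, y, z].
In Python, from rig import ctrl, vision gives the robot as it stands. The module is installed in compiled form; this text tells all that it offers.
- The arm moves only by the tool play_rows, never from a script. Its arguments are lists of equal length, an entry for each row: "translation": the shift along the tool's x, y, z in m, a list of three; "rotation": the turn, a rotation vector about the tool's x, y, z in rad, a list of three; "gripper": the gripper's target within -1 to 1 (shut at 1, half-way at 0, fully open at -1). A call has 1 to 10 rows; each row is the pose to reach, as a shift and turn from the pose commanded when the call began, along the tool's axes at that moment; what a row does not reach only later rows make up. A row lasts 1/8 s, in which the tool goes at most 62.5 mm and 10.7 degrees, less where a joint would pass 70% of its speed; a pose out of reach is approached as far as the arm can. A call with a gripper value outside its range is refused whole. The fingers move at their own pace and stop on an object; "force" is the grip in N (left out, the last holds). Time passes only in rows, so rows that repeat a pose let the fingers close. It gives the time, the measured TCP pose, the force, the opening and the grip force at its end, in the units of the state.
- ctrl.sense(): the state, without advancing time (a new reading comes with each control period).
- vision.capture(name): name is "scene" or "top" or "wrist"; returns a dict with "pixels" (400x640x3 uint8, red, green, blue), "vfov" (degrees; the focal length in pixels is half the picture's height over the tangent of half this angle, whatever the lens; pixels are square), "cx", "cy" (the principal point, pixels), "rvec" (rotation vector, rad) and "tvec" (3), from world to camera coordinates, as OpenCV has them; the wrist camera has in their place "mount" (4x4, takes a point from camera to tool coordinates, whose origin is the TCP and whose axes are the flange's). Camera axes: x right, y down, z forward; pixel columns grow to the right and rows downward; lengths in mm; the calibration is good to about 2 mm. A picture is of the moment at which its call begins: read the wrist's pose just before it. There is no depth.
- ctrl.finish_job(): hands the job in; it is judged then, once.
The state is a dict: "time_s": time; "joints": joint angles; "dq": joint speeds; "tau": joint torques, N m; "eef_pos": TCP position; "ee_rot": TCP orientation; "force": force on the tool from outside, world axes, zero at the start; "wrist_torque": the same for the moment, N m; "grip_width": opening from 0.0 (shut) to 1.0 (fully open); "grip_force": force on a finger pad.
Only numpy, scipy, OpenCV 4.12 (cv2) and the standard library are available. Lean on these libraries where they do the work, as an engineer would, in place of code of your own. Each camera call takes 0.05 s, during which the arm holds its last target. There are 200 camera calls.

## Task

Lift the black scoop with the three blue relays out of its crowded rack slot by the orange tab at its rear, stand it upright on the pad with a dark grey middle and let go, then take it again by the orange plates on its sides. Tip all three relays over its lip into the grid-tray cell with the green floor, holding the lip just above the dividers so that none lands elsewhere; never tip the scoop by its tab. Stand the empty scoop upright on the pad again, let go, and leave everything else where it is.

Things in the scene. Friction and masses are not known exactly. Their poses are not given: they have to be found in the camera images.
- scoop: Black open scoop, upright, 100 long (x) x 46 wide x 36 mm high, walls 3 mm, 70 to 120 g. Origin: centre of its underside; +x to its open spout, z up. Inner floor 3 mm above the underside, flat from x = -44 to +22 mm, then rising 10 degrees to the lip. Smooth inside: relays start to slide out when it is tipped nose-down about 35 degrees; 55 degrees surely empties it.
- scoop_tab: Orange upright tab on the scoop's rear wall, fixed to it: 8 mm thick along the scoop's x, 28 wide (y), 36 high (z). Origin: its centre, at (-46, 0, 54) mm in the scoop's frame; same axes as the scoop.
- scoop_grips: The two orange plates on the outside of the scoop's long sides, fixed to it: each 36 long (x) x 26 mm high (z), 52 mm over their outer faces (along y). Origin: midway between them, at (8, 0, 22) mm in the scoop's frame; same axes as the scoop.
- scoop_lip (a point): Middle of the scoop's pouring lip, at (50, 0, 8) mm in the scoop's frame; the mouth is 40 mm wide.
- pad_top (a point): Centre of the top face of the fixed set-down pad, a 150 (x) x 130 (y) x 4 mm plate on the table, white rim, dark grey middle. z up.
- target: Green square on the floor of the one empty cell of the fixed black grid tray. Origin: centre of that cell's floor, 4 mm above the table; x, y along its walls, z up. Cells are 62 x 62 mm inside, 2 along x by 3 along y; dividers 4 mm thick, tops 36 mm above this origin. The other five cells hold other parts, none above the dividers.
- tray: The fixed tray, 136 (x) x 202 (y) x 40 mm high. Origin: centre of its underside; same axes as the green square.
- rack: Fixed low aluminium rack, 124 (x) x 190 (y) mm, three slots side by side along y, 60 mm apart, the middle one through its origin (centre of its underside). Floor 6 mm high, slot fences 24 mm high and 57 mm apart, end stops 16 mm high. The three scoops stand in it, spouts to its +x, in any order.
- boat_a_mid (a point): Bystander: a scoop just like the first, holding red parts, standing in the rack. Point 18 mm above the centre of its underside.
- boat_b_mid (a point): Bystander: a scoop just like the first, holding yellow parts, standing in the rack. Point 18 mm above the centre of its underside.
- bottle_mid (a point): Bystander: white bottle, 56 mm across, 150 high, upright. Its centre.
- jar_mid (a point): Bystander: amber jar, 52 mm across, 75 high, upright. Its centre.
- reel_mid (a point): Bystander: component reel lying flat, 150 mm across, 12 thick. Its centre.
- pcb_mid (a point): Bystander: green circuit board, 110 x 170 x 14 mm with its parts. Its centre.
- driver_mid (a point): Bystander: screwdriver lying on the mat, 170 mm long, under 35 high. Its origin.
- mouse_mid (a point): Bystander: black computer mouse, 100 x 58 x 28 mm. Its centre.
- relay1_mid (a point): Blue relay 1: a block 15 x 19 x 15 mm, 12 g, loose; starts on the scoop's inner floor. Its centre.
- relay1: The same relay 1: the centre of its underside, 7.5 mm below its centre.
- relay2_mid (a point): Blue relay 2: a block 15 x 19 x 15 mm, 12 g, loose; starts on the scoop's inner floor. Its centre.
- relay2: The same relay 2: the centre of its underside, 7.5 mm below its centre.
- relay3_mid (a point): Blue relay 3: a block 15 x 19 x 15 mm, 12 g, loose; starts on the scoop's inner floor. Its centre.
- relay3: The same relay 3: the centre of its underside, 7.5 mm below its centre.
Things that resemble listed ones, but are neither listed nor needed, are in the scene too. What is shaped like the scoop but purple is not meant. What is shaped like the part that bears pad_top but purple is not meant.

How it is judged:
By the outcome, as a careful person would: the job done as asked, in the order asked, and still so for the second after the job is handed in, with the robot touching nothing.
It also fails if it takes over 72 s, if anything falls off the work surface, if the arm or the gripper's body presses on something with over 40 N, if the wrist force passes 120 N, or if a joint passes its speed limit or range.

## Working session

There is one attempt and no reset: what is moved stays moved. The work goes in short steps, Python scripts to look and compute and a tool call to move; the robot and the scene stay as the last step left them, time stands still between calls to the robot, and variables do not carry over. Pictures are saved under pics/ and viewed, at most 12 in all, crops included, and the job is handed in when it is done.

Besides the shell and the picture viewer there is one more tool, called in YAML: its name, and indented under it one key for each argument. play_rows: Moves the arm, as the interface text tells. Its arguments: {"type":"object","properties":{"translation":{"type":"array"},"rotation":{"type":"array"},"gripper":{"type":"array"},"force":{"type":"number"}},"required":["translation","rotation","gripper"]}

```bash
mkdir -p pics
cat > h.py <<'E'
import numpy as np, cv2
from scipy.spatial.transform import Rotation as R
from rig import ctrl, vision
def cap(n):
    s=ctrl.sense(); c=vision.capture(n); c['s']=s
    c['f']=200/np.tan(np.radians(c['vfov'])/2)
    if n=='wrist':
        q=s['ee_rot']; T=np.eye(4); T[:3,:3]=R.from_quat([q[1],q[2],q[3],q[0]]).as_matrix(); T[:3,3]=s['eef_pos']
        M=np.linalg.inv(T@np.array(c['mount'])); c['Rm'],c['t']=M[:3,:3],M[:3,3]
    else: c['Rm']=cv2.Rodrigues(np.array(c['rvec'],float))[0]; c['t']=np.array(c['tvec'],float).ravel()
    return c
def pt(c,u,v,z):
    d=c['Rm'].T@np.array([(u-c['cx'])/c['f'],(v-c['cy'])/c['f'],1]); o=-c['Rm'].T@c['t']
    return o+d*(z-o[2])/d[2]
def px(c,P):
    p=np.atleast_2d(P)@c['Rm'].T+c['t']; return p[:,:2]/p[:,2:]*c['f']+[c['cx'],c['cy']]
def save(c,n,box=None,k=1):
    im=np.array(c['pixels'])[:,:,::-1]
    if box: im=im[box[1]:box[3],box[0]:box[2]]
    cv2.imwrite('pics/'+n,cv2.resize(im,None,fx=k,fy=k,interpolation=cv2.INTER_CUBIC))
E
python3 - <<'E'
from h import *
import pickle
for n in ('scene','top'):
    c=cap(n); save(c,n+'1.png',k=1.25); pickle.dump(c,open(n+'.pkl','wb')); print(n,c['f'],c['cx'],c['cy'],-c['Rm'].T@c['t'],c['Rm'].round(2).tolist())
s=ctrl.sense(); print(s)
E
```

```text
scene 368.23979057488896 323.02866766113 193.93512484214986 [1169.63221101  234.05448948 1044.02359803] [[-0.38, 0.93, 0.02], [0.75, 0.32, -0.58], [-0.54, -0.2, -0.82]]
top 368.7636918731466 322.16379727440267 191.2724192551612 [ 323.3025913    10.02102103 1274.52214241] [[-0.02, -1.0, 0.01], [-0.99, 0.02, -0.17], [0.17, -0.02, -0.99]]
{'time_s': 0.1, 'joints': array([-1.38738002e+00,  3.13401322e-01,  1.49835520e+00, -2.75849218e-05,
        1.33104167e+00, -2.23411101e-01]), 'dq': array([-0.00186708, -0.00071978, -0.0021137 , -0.00027925,  0.00040799,
       -0.00065381]), 'tau': array([ 1.71351039e-03, -4.12904370e+01, -2.60140997e+01, -2.31591357e-04,
        3.06569047e-03, -1.79176183e-06]), 'eef_pos': array([ 207.6735583 , -481.91857551,  230.79081988]), 'ee_rot': array([-6.02912228e-04,  9.79381829e-01,  2.02017002e-01, -1.34036446e-06]), 'force': array([ 0.31942156, -0.43107977,  0.00713354]), 'wrist_torque': array([ 0.02860041, -0.02348898,  0.00665234]), 'grip_force': 0.0, 'grip_width': 1.0007368807674084}
```

View pics/top1.png

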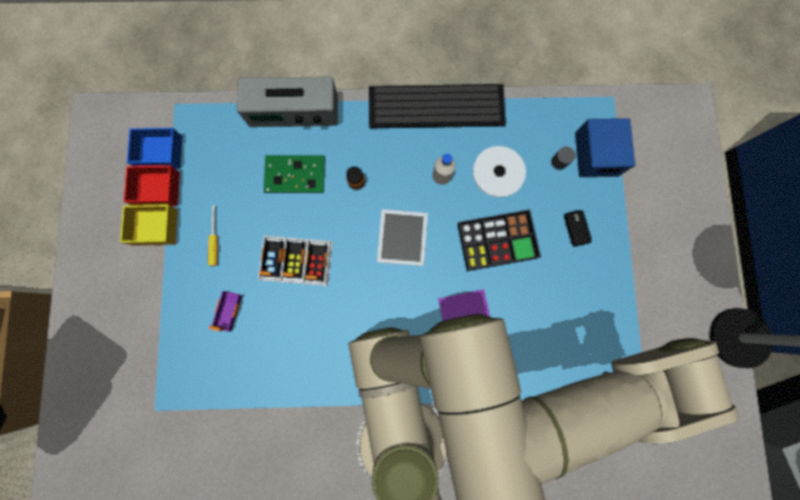

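View pics/scene1.png

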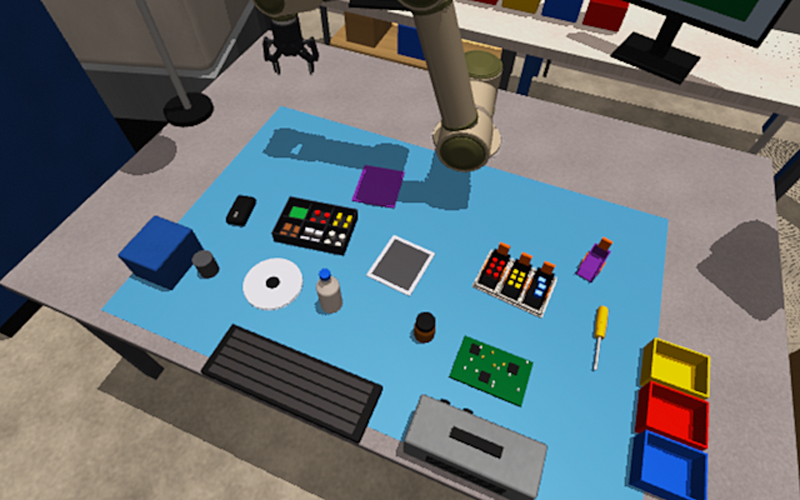

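Candidates in the top picture (800 px scale): scoop with blue parts (272,258), yellow-part scoop (294,260), red-part scoop (317,262), purple scoop (227,312). Pads: grey-middle (403,237), purple (463,305). I take the blue-part scoop and the grey pad. Next is a close crop to check that choice.

Run:
```python
from h import *
import pickle
c=pickle.load(open('top.pkl','rb')); save(c,'crop1.png',(200,160,440,224),3.33)
for n,u,v,z in [('rackc',295,260,20),('blue',272,260,10),('pad',403,237,4),('tray',498,240,40),('green',523,249,4),('bottle',445,168,100),('jar',356,178,60),('purple',227,312,10)]: print(n,pt(c,u/1.25,v/1.25,z).round())
# pad: white rim quad, green quad
hsv=cv2.cvtColor(np.array(c['pixels']),cv2.COLOR_RGB2HSV)
def quad(m,box,z,n):
    k=np.zeros_like(m); k[box[1]:box[3],box[0]:box[2]]=m[box[1]:box[3],box[0]:box[2]]
    pts=cv2.findNonZero(k); r=cv2.minAreaRect(pts); b=cv2.boxPoints(r); W=np.array([pt(c,*p,z) for p in b]); print(n,W.mean(0).round(1),[round(float(np.linalg.norm(W[i]-W[i-1])),1) for i in range(4)],W[:,:2].round().tolist())
nb=((hsv[...,1]<90)).astype(np.uint8)
quad(nb,(290,155,355,222),4,'pad')
quad((hsv[...,2]<90).astype(np.uint8),(355,160,440,225),40,'tray')
quad(((abs(hsv[...,0].astype(int)-60)<15)&(hsv[...,1]>120)).astype(np.uint8),(400,180,440,215),4,'green')
quad((hsv[...,1]<70).astype(np.uint8),(200,180,270,235),12,'rack')
```

```text
rackc [486. 286.  20.]
blue [489. 351.  10.]
pad [546. -11.   4.]
tray [ 526. -269.   40.]
green [ 505. -346.    4.]
bottle [ 713. -126.  100.]
jar [703. 114.  60.]
purple [350. 469.  10.]
pad [547.3  -8.2   4. ] [134.0, 154.9, 136.8, 154.9] [[477.0, 67.0], [632.0, 52.0], [617.0, -84.0], [463.0, -67.0]]
tray [ 527.7 -270.2   40. ] [133.0, 208.1, 134.1, 204.5] [[577.0, -159.0], [611.0, -365.0], [477.0, -379.0], [445.0, -177.0]]
green [ 508.4 -344.4    4. ] [59.8, 56.4, 59.9, 56.0] [[533.0, -313.0], [543.0, -368.0], [484.0, -376.0], [474.0, -321.0]]
rack [487.5 289.1  12. ] [195.4, 124.8, 198.7, 124.6] [[436.0, 390.0], [560.0, 384.0], [539.0, 186.0], [415.0, 196.0]]
```

View pics/crop1.png

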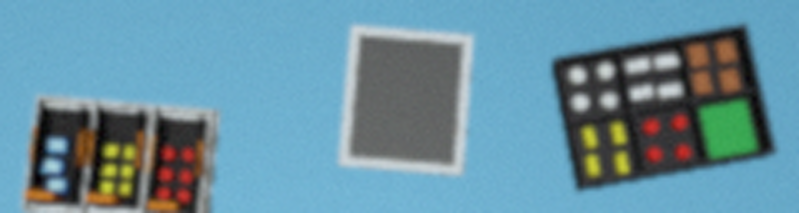

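```bash
cat >> h.py <<'E'
def goal(pos,yaw,tilt=0):
    s=ctrl.sense(); q=s['ee_rot']; A=R.from_quat([q[1],q[2],q[3],q[0]])
    B=R.from_euler('z',yaw,degrees=True)*R.from_euler('x',180,degrees=True)*R.from_euler('y',tilt,degrees=True)
    d=A.inv().apply(np.array(pos,float)-s['eef_pos']); r=(A.inv()*B).as_rotvec()
    print('T',(d/1000).round(4).tolist(),'R',r.round(4).tolist(),'rows>=%.1f'%max(np.linalg.norm(d)/62.5,np.degrees(np.linalg.norm(r))/10.7))
def st():
    s=ctrl.sense(); q=s['ee_rot']; A=R.from_quat([q[1],q[2],q[3],q[0]])
    print('t',round(s['time_s'],2),'pos',s['eef_pos'].round(1),'xaxis',A.as_matrix()[:,0].round(3),'zax',A.as_matrix()[:,2].round(3),'q',s['joints'].round(2),'F',s['force'].round(1),'gw',round(s['grip_width'],3),'gf',round(s['grip_force'],1))
E
python3 -c "
from h import *
c=cap('wrist'); print(np.array(c['mount']).round(2).tolist(), c['f'])
goal([547,-336,110],8.3,57)"
```

```text
[[-0.0, -0.96, -0.26, 65.93], [1.0, -0.0, 0.0, -0.26], [-0.0, -0.26, 0.96, -142.91], [0.0, 0.0, 0.0, 1.0]] 342.03021471373694
T [0.3694, 0.0003, 0.121] R [-0.1312, 0.9888, 0.2394] rows>=6.2
```

play_rows:
  translation:
    - [0.37,0,0.12]
    - [0.37,0,0.12]
    - [0.37,0,0.12]
    - [0.37,0,0.12]
    - [0.37,0,0.12]
    - [0.37,0,0.12]
    - [0.37,0,0.12]
    - [0.37,0,0.12]
    - [0.37,0,0.12]
    - [0.37,0,0.12]
  rotation:
    - [-0.13,0.99,0.24]
    - [-0.13,0.99,0.24]
    - [-0.13,0.99,0.24]
    - [-0.13,0.99,0.24]
    - [-0.13,0.99,0.24]
    - [-0.13,0.99,0.24]
    - [-0.13,0.99,0.24]
    - [-0.13,0.99,0.24]
    - [-0.13,0.99,0.24]
    - [-0.13,0.99,0.24]
  gripper: [-1,-1,-1,-1,-1,-1,-1,-1,-1,-1]

```text
time_s: 1.4
eef_pos: [546.9, -337.0, 112.2]
ee_rot: [-0.034, 0.876, 0.063, 0.477]
force: [-0.8, -0.3, -0.2]
grip_width: 1.001
grip_force: 0.0
```

```bash
python3 -c "
from h import *
st(); goal([547,-336,110],8.3,57)"
```

```text
t 1.4 pos [ 546.9 -337.   112.2] xaxis [0.538 0.079 0.839] zax [ 0.831  0.119 -0.544] q [-1.07  0.58  1.81  1.38  0.93 -0.65] F [-0.8 -0.3 -0.2] gw 1.001 gf 0.0
T [-0.0018, -0.001, 0.0014] R [0.0018, -0.0013, 0.0004] rows>=0.0
```

```bash
python3 -c "
from h import *
goal([480,-170,280],0)"
```

```text
T [0.118, -0.1746, -0.1269] R [-0.0703, -0.9945, 0.1321] rows>=5.4
```

play_rows:
  translation:
    - [0.118,-0.175,-0.127]
    - [0.118,-0.175,-0.127]
    - [0.118,-0.175,-0.127]
    - [0.118,-0.175,-0.127]
    - [0.118,-0.175,-0.127]
    - [0.118,-0.175,-0.127]
    - [0.118,-0.175,-0.127]
    - [0.118,-0.175,-0.127]
  rotation:
    - [-0.07,-0.995,0.132]
    - [-0.07,-0.995,0.132]
    - [-0.07,-0.995,0.132]
    - [-0.07,-0.995,0.132]
    - [-0.07,-0.995,0.132]
    - [-0.07,-0.995,0.132]
    - [-0.07,-0.995,0.132]
    - [-0.07,-0.995,0.132]
  gripper: [-1,-1,-1,-1,-1,-1,-1,-1]

```text
time_s: 2.4
eef_pos: [480.8, -168.8, 279.5]
ee_rot: [-0.001, 1.0, 0.001, -0.0]
force: [0.1, 0.1, -0.3]
grip_width: 0.999
grip_force: 0.0
```

```bash
cat >> h.py <<'E'
def quad(c,m,box,z,n):
    k=np.zeros(m.shape,np.uint8); k[box[1]:box[3],box[0]:box[2]]=m[box[1]:box[3],box[0]:box[2]]
    _,l,S,_=cv2.connectedComponentsWithStats(k); i=1+S[1:,4].argmax(); k=(l==i).astype(np.uint8)
    cn=max(cv2.findContours(k,0,cv2.CHAIN_APPROX_NONE)[0],key=cv2.contourArea).reshape(-1,2)
    W=np.array([pt(c,*p,z)[:2] for p in cn],np.float32)
    r=cv2.minAreaRect(W); print(n,'c',np.round(r[0],1),'size',np.round(r[1],1),'ang',round(r[2],1)); return r
E
python3 - <<'E'
from h import *
import pickle
st(); c=cap('wrist'); pickle.dump(c,open('w1.pkl','wb')); save(c,'w1.png',k=1.25)
P=np.array([[547,-8,4],[528,-270,40],[508,-344,4]]); u=px(c,P); print(u)
h=cv2.cvtColor(np.array(c['pixels']),cv2.COLOR_RGB2HSV)
b=lambda q,r:[max(0,int(q[0]-r)),max(0,int(q[1]-r)),int(q[0]+r),int(q[1]+r)]
quad(c,h[...,1]<90,b(u[0],110),4,'pad')
quad(c,h[...,2]<80,b(u[1],150),40,'tray')
quad(c,(abs(h[...,0].astype(int)-60)<15)&(h[...,1]>120),b(u[2],70),4,'green')
goal([470,230,280],0)
E
```

```text
t 2.4 pos [ 480.8 -168.8  279.5] xaxis [ 1.     0.003 -0.   ] zax [-0.     0.002 -1.   ] q [-0.57  0.25  1.46  0.    1.44  1.  ] F [ 0.1  0.1 -0.3] gw 0.999 gf 0.0
[[186.57259584 108.18399953]
 [415.47065889 126.68484288]
 [467.68069683 142.2219169 ]]
pad c [546.2 -10.6] size [130.9 150.6] ang 84.0
tray c [ 528.9 -274.7] size [135.6 201.7] ang 9.0
green c [ 507.  -348.8] size [55.1 47.9] ang 9.0
T [-0.0094, -0.399, 0.0002] R [-0.0024, -0.0005, 0.0022] rows>=6.4
```

View pics/w1.png

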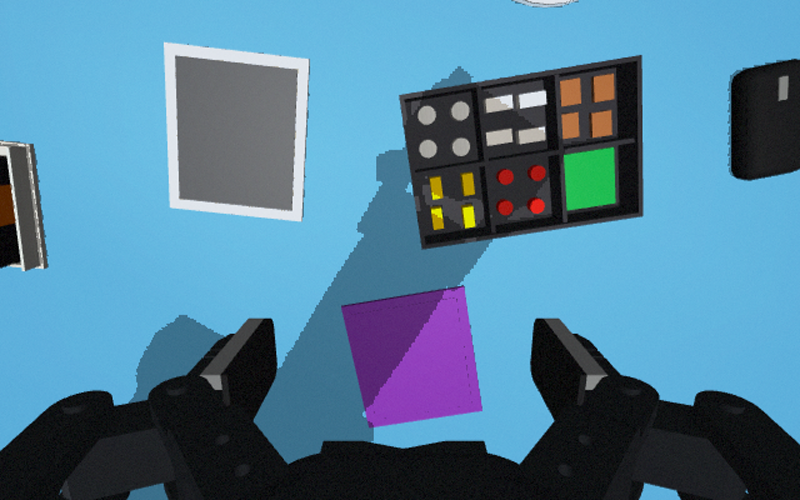

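The picture shows the pad (235,130), the tray (520,150) and the green cell (590,178), all measured cleanly. The purple pad is at (410,355). Now the rack.

play_rows:
  translation:
    - [-0.01,-0.4,0]
    - [-0.01,-0.4,0]
    - [-0.01,-0.4,0]
    - [-0.01,-0.4,0]
    - [-0.01,-0.4,0]
    - [-0.01,-0.4,0]
    - [-0.01,-0.4,0]
    - [-0.01,-0.4,0]
    - [-0.01,-0.4,0]
  rotation:
    - [0,0,0]
    - [0,0,0]
    - [0,0,0]
    - [0,0,0]
    - [0,0,0]
    - [0,0,0]
    - [0,0,0]
    - [0,0,0]
    - [0,0,0]
  gripper: [-1,-1,-1,-1,-1,-1,-1,-1,-1]

```text
time_s: 3.58
eef_pos: [469.7, 229.8, 280.2]
ee_rot: [-0.001, 1.0, 0.0, -0.0]
force: [0.6, -0.9, -0.0]
grip_width: 1.0
grip_force: 0.0
```

Run:
```python
from h import *
import pickle
st(); c=cap('wrist'); pickle.dump(c,open('w2.pkl','wb'))
u=px(c,[[430,355,78],[488,289,12]]); print(u); a=u.mean(0)
x0=int(max(0,a[0]-140)); y0=int(max(0,a[1]-110)); print(x0,y0)
save(c,'w2.png',(x0,y0,min(640,x0+266),min(400,y0+200)),3)
h=cv2.cvtColor(np.array(c['pixels']),cv2.COLOR_RGB2HSV).astype(int)
m=((h[...,0]>5)&(h[...,0]<18)&(h[...,1]>170)&(h[...,2]>90)).astype(np.uint8)
_,l,S,C=cv2.connectedComponentsWithStats(m)
for i in range(1,len(S)):
    if S[i,4]>20: print(S[i],C[i].round(),'@78',pt(c,*C[i],78).round(1)[:2])
```

```text
t 3.58 pos [469.7 229.8 280.2] xaxis [ 1.     0.    -0.001] zax [-0.001  0.002 -1.   ] q [0.23 0.28 1.42 0.   1.45 1.8 ] F [ 0.6 -0.9 -0. ] gw 1.0 gf 0.0
[[204.24570712 212.49723729]
 [273.42781585 149.97631196]]
98 71
[293 131   4  28  63] [295. 142.] @78 [503.9 257.8]
[305 135   4  17  42] [306. 143.] @78 [502.8 246.6]
[346 140   7  33  85] [349. 156.] @78 [489.8 203.6]
[194 192  27  10 182] [206. 196.] @78 [447.5 351.3]
[252 196  26   4  40] [264. 198.] @78 [446.4 290.7]
[309 204  26   6  38] [322. 206.] @78 [437.4 230.9]
[112 238   4  26  43] [114. 250.] @78 [387.  457.8]
[151 248   6  27  74] [154. 261.] @78 [374.3 415.8]
[ 99 305  24  10 137] [110. 310.] @78 [313.6 473.8]
```

View pics/w2.png

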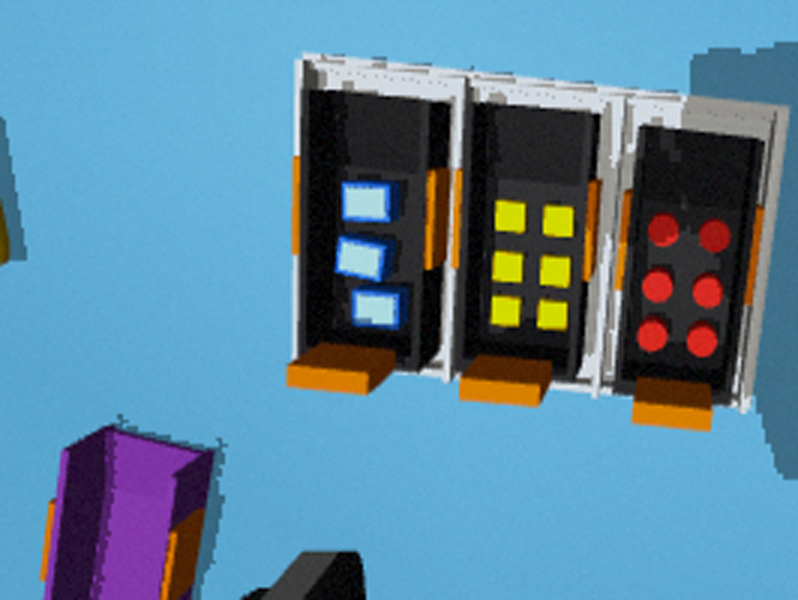

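The blue-parts scoop is confirmed at crop (370,260), and the top of its tab runs from (288,365) to (368,392). The yellow and red scoops sit to its right, and the purple one is lower left.

Run:
```python
from h import *
import pickle
c=pickle.load(open('w2.pkl','rb')); im=np.array(c['pixels']).astype(int)
print(im[188:206,200,0],im[188:206,212,0]); print(im[198,188:228,0])
for n,p in dict(rl=(288,388),rr=(367,394),fl=(288,366),fr=(369,370),yl=(460,401),yr=(543,405),dl=(633,425),dr=(710,430)).items(): print(n,pt(c,p[0]/3+98,p[1]/3+71,78).round(1)[:2])
h=cv2.cvtColor(im.astype(np.uint8),cv2.COLOR_RGB2HSV)
# spout-side walls of scoop & rack corners
for n,p,z in [('rackL+x',(303,53),16),('rackR+x',(788,107),16),('rackR-x',(745,410),16),('rackL-x',(296,370),24)]: print(n,pt(c,p[0]/3+98,p[1]/3+71,z).round(1)[:2])
```

```text
[ 60  83  83  83  97 187 215 213 214 214 215 212 177  97  95  99  95  97] [ 79  79  80  79  78  85 129 216 214 214 215 215 215 206  97  97  97  98]
[ 94  96  97  94  94 156 215 214 214 215 215 214 215 216 213 215 212 214
 212 216 215 216 214 216 215 214 217 213 214 213 217 214 148  79  77  75
  78  90 100  98]
rl [443.3 364.5]
rr [441.1 337.1]
fl [451.2 363.7]
fr [449.8 335.7]
yl [438.6 304.8]
yr [437.1 275.8]
dl [429.8 244.4]
dr [428.  217.3]
rackL+x [557.5 370. ]
rackR+x [537.8 186.5]
rackR-x [417.3 200.8]
rackL-x [436.3 381.7]
```

```bash
python3 -c "
from h import *
goal([446.5,350.3,140],85)"
```

```text
T [-0.0232, -0.1202, 0.1406] R [-0.0023, -0.0011, -1.4837] rows>=7.9
```

play_rows:
  translation:
    - [-0.023,-0.12,0.14]
    - [-0.023,-0.12,0.14]
    - [-0.023,-0.12,0.14]
    - [-0.023,-0.12,0.14]
    - [-0.023,-0.12,0.14]
    - [-0.023,-0.12,0.14]
    - [-0.023,-0.12,0.14]
    - [-0.023,-0.12,0.14]
    - [-0.023,-0.12,0.14]
    - [-0.023,-0.12,0.14]
  rotation:
    - [0,0,-1.484]
    - [0,0,-1.484]
    - [0,0,-1.484]
    - [0,0,-1.484]
    - [0,0,-1.484]
    - [0,0,-1.484]
    - [0,0,-1.484]
    - [0,0,-1.484]
    - [0,0,-1.484]
    - [0,0,-1.484]
  gripper: [-0.6,-0.6,-0.6,-0.6,-0.6,-0.6,-0.6,-0.6,-0.6,-0.6]

```text
time_s: 4.88
eef_pos: [446.6, 350.8, 140.5]
ee_rot: [-0.001, 0.738, 0.675, 0.0]
force: [-0.6, -0.7, -0.0]
grip_width: 0.799
grip_force: 0.0
```

```bash
python3 -c "
from h import *
st();goal([446.5,350.3,45],85)
c=cap('wrist'); save(c,'w3.png')
print(px(c,[[446.5,350.3,78],[446.5,350.3,45]]))"
```

```text
t 4.88 pos [446.6 350.8 140.5] xaxis [0.089 0.996 0.002] zax [-0.001  0.002 -1.   ] q [0.46 0.49 1.49 0.   1.16 0.55] F [-0.6 -0.7 -0. ] gw 0.799 gf 0.0
T [-0.0007, 0.0, 0.0955] R [-0.0011, -0.0019, -0.0022] rows>=1.5
[[323.77567    219.07986616]
 [323.69802183 205.00693358]]
```

View pics/w3.png

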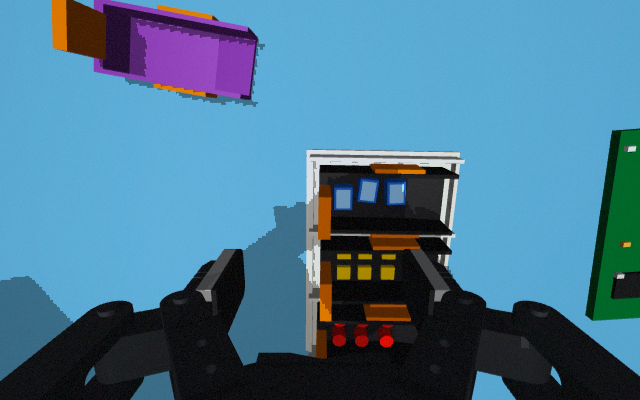

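Run:
```python
from h import *
c=cap('wrist'); im=np.array(c['pixels']).astype(int)
print(im[178:248,324,0]); print(im[205,312:338,0],im[230,312:338,0])
a=np.radians(-5); X=np.array([np.cos(a),np.sin(a),0]);Y=np.array([-np.sin(a),np.cos(a),0])
P=np.array([446.5,350.3,78])
print(px(c,[P+14*Y,P-14*Y,P+14*Y-[0,0,36],P+4*X,P-4*X]).round(1))
```

```text
[ 44  42  44  38  44  42  48  84  86  88  89  87  87  88  86  89  86  84
  90 117 171 172 171 173 170 170 172 171 169 173 170 169 172 170 172 171
 172 171 170 171 167 171 171 171 171 170 170 171 171 169 169 169 171 171
 167 171 171 170 167 168 168 162   0  12   4   8   4   4   9   5]
[157 112 152 153 151 154 166 169 171 171 170 169 171 170 170 172 171 172
 170 102  30  14  16  21  87 108] [ 70  71  73  71  73  71 147 168 170 168 170 170 171 171 171 173 171 170
 135  32  27  28  19  20  23  21]
[[324.  197.8]
 [324.  240.1]
 [323.9 185.4]
 [330.3 219.3]
 [317.6 219.3]]
```

The tab top (rows 197–239, columns 318–330) matches the prediction to within 1 px. Descending to grip it.

play_rows:
  translation:
    - [-0.001,0,0.05]
    - [-0.001,0,0.08]
    - [-0.001,0,0.095]
    - [-0.001,0,0.095]
    - [-0.001,0,0.095]
    - [-0.001,0,0.095]
    - [-0.001,0,0.095]
    - [-0.001,0,0.095]
    - [-0.001,0,0.095]
    - [-0.001,0,0.095]
  rotation:
    - [0,0,0]
    - [0,0,0]
    - [0,0,0]
    - [0,0,0]
    - [0,0,0]
    - [0,0,0]
    - [0,0,0]
    - [0,0,0]
    - [0,0,0]
    - [0,0,0]
  gripper: [-0.6,-0.6,-0.6,-0.6,1,1,1,1,1,1]
  force: 60

```text
time_s: 6.22
eef_pos: [446.5, 350.7, 46.0]
ee_rot: [-0.001, 0.737, 0.676, 0.001]
force: [-0.1, -0.4, 5.1]
grip_width: 0.087
grip_force: 59.4
```

play_rows:
  translation:
    - [0,0,0]
    - [0,0,0]
    - [0,0,0]
    - [0,0,0]
    - [0,0,0]
  rotation:
    - [0,0,0]
    - [0,0,0]
    - [0,0,0]
    - [0,0,0]
    - [0,0,0]
  gripper: [1,1,1,1,1]

```text
time_s: 6.85
eef_pos: [446.5, 350.8, 46.0]
ee_rot: [-0.001, 0.737, 0.676, 0.001]
force: [-0.1, -0.2, 5.1]
grip_width: 0.083
grip_force: 59.4
```

play_rows:
  translation:
    - [0,0,-0.004]
    - [0,0,-0.012]
    - [0,0,-0.024]
    - [0,0,-0.038]
    - [0,0,-0.054]
    - [0,0,-0.072]
    - [0,0,-0.09]
    - [0,0,-0.106]
    - [0,0,-0.114]
    - [0,0,-0.115]
  rotation:
    - [0,0,0]
    - [0,0,0]
    - [0,0,0]
    - [0,0,0]
    - [0,0,0]
    - [0,0,0]
    - [0,0,0]
    - [0,0,0]
    - [0,0,0]
    - [0,0,0]
  gripper: [1,1,1,1,1,1,1,1,1,1]

```text
time_s: 8.1
eef_pos: [446.3, 350.4, 160.8]
ee_rot: [-0.001, 0.737, 0.676, 0.0]
force: [-0.2, 0.4, -1.9]
grip_width: 0.085
grip_force: 58.4
```

```bash
python3 -c "
from h import *
st();goal([500.5,-5.8,160],84)
c=cap('scene'); u=px(c,[[490,345,120]])[0].astype(int); print(u); save(c,'s2.png',(u[0]-80,u[1]-60,u[0]+80,u[1]+60),4)"
```

```text
t 8.1 pos [446.3 350.4 160.8] xaxis [0.085 0.996 0.002] zax [-0.001  0.002 -1.   ] q [0.46 0.47 1.47 0.   1.21 0.54] F [-0.2  0.4 -1.9] gw 0.085 gf 58.4
T [-0.3503, 0.0843, 0.0] R [-0.0009, -0.0019, 0.0196] rows>=5.8
[438 213]
```

View pics/s2.png

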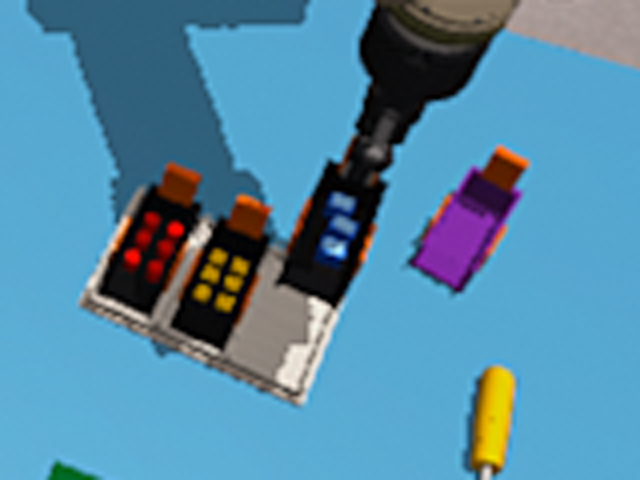

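The scoop is out and level with its three relays (340,200), (340,222) and (333,247). Its neighbours haven't moved. Carrying it to the pad.

play_rows:
  translation:
    - [-0.01,0.002,0]
    - [-0.03,0.007,0]
    - [-0.065,0.016,0]
    - [-0.105,0.025,0]
    - [-0.145,0.035,0]
    - [-0.185,0.045,0]
    - [-0.225,0.054,0]
    - [-0.265,0.064,0]
    - [-0.3,0.072,0]
    - [-0.325,0.078,0]
  rotation:
    - [0,0,0]
    - [0,0,0]
    - [0,0,0]
    - [0,0,0.005]
    - [0,0,0.01]
    - [0,0,0.015]
    - [0,0,0.02]
    - [0,0,0.02]
    - [0,0,0.02]
    - [0,0,0.02]
  gripper: [1,1,1,1,1,1,1,1,1,1]

```text
time_s: 9.4
eef_pos: [495.8, 17.3, 159.6]
ee_rot: [-0.001, 0.744, 0.668, -0.0]
force: [-0.3, 0.1, -0.8]
grip_width: 0.082
grip_force: 58.4
```

play_rows:
  translation:
    - [-0.015,0.004,0]
    - [-0.022,0.006,0]
    - [-0.025,0.006,0.01]
    - [-0.025,0.006,0.03]
    - [-0.025,0.006,0.055]
    - [-0.025,0.006,0.08]
    - [-0.025,0.006,0.095]
    - [-0.025,0.006,0.1]
    - [-0.025,0.006,0.1]
  rotation:
    - [0,0,0]
    - [0,0,0]
    - [0,0,0]
    - [0,0,0]
    - [0,0,0]
    - [0,0,0]
    - [0,0,0]
    - [0,0,0]
    - [0,0,0]
  gripper: [1,1,1,1,1,1,1,1,1]

```text
time_s: 10.52
eef_pos: [499.7, -5.3, 59.9]
ee_rot: [-0.001, 0.743, 0.669, 0.0]
force: [-0.2, -0.3, -0.7]
grip_width: 0.086
grip_force: 58.5
```

```bash
python3 -c "
from h import *
st();goal([500.5,-5.8,44.5],84)"
```

```text
t 10.53 pos [499.7  -5.3  59.9] xaxis [0.105 0.994 0.002] zax [-0.001  0.002 -1.   ] q [-0.25  0.47  1.77  0.    0.9  -0.14] F [-0.2 -0.3 -0.7] gw 0.086 gf 58.5
T [-0.0004, 0.0009, 0.0154] R [-0.0009, -0.0017, -0.0002] rows>=0.2
```

play_rows:
  translation:
    - [0,0.001,0.005]
    - [0,0.001,0.009]
    - [0,0.001,0.012]
    - [0,0.001,0.014]
    - [0,0.001,0.015]
    - [0,0.001,0.015]
  rotation:
    - [0,0,0]
    - [0,0,0]
    - [0,0,0]
    - [0,0,0]
    - [0,0,0]
    - [0,0,0]
  gripper: [1,1,1,1,1,1]

```text
time_s: 11.28
eef_pos: [500.5, -5.5, 44.7]
ee_rot: [-0.001, 0.743, 0.669, 0.0]
force: [0.0, -0.1, -2.3]
grip_width: 0.081
grip_force: 58.5
```

play_rows:
  translation:
    - [0,0,0.0005]
    - [0,0,0.001]
    - [0,0,0.001]
    - [0,0,0.001]
  rotation:
    - [0,0,0]
    - [0,0,0]
    - [0,0,0]
    - [0,0,0]
  gripper: [1,1,1,1]

```text
time_s: 11.78
eef_pos: [500.6, -5.5, 44.0]
ee_rot: [-0.001, 0.743, 0.669, 0.0]
force: [-1.3, -0.9, 6.0]
grip_width: 0.085
grip_force: 59.3
```

Contact. Next I open moderately, rise, and check.

play_rows:
  translation:
    - [0,0,0]
    - [0,0,0]
    - [0,0,0]
    - [0,0,0]
    - [0,0,-0.02]
    - [0,0,-0.06]
    - [0,0,-0.1]
    - [0,0,-0.13]
    - [0,0,-0.13]
    - [0,0,-0.13]
  rotation:
    - [0,0,0]
    - [0,0,0]
    - [0,0,0]
    - [0,0,0]
    - [0,0,0]
    - [0,0,0]
    - [0,0,0]
    - [0,0,0]
    - [0,0,0]
    - [0,0,0]
  gripper: [0.5,0,-0.3,-0.5,-0.5,-0.5,-0.6,-1,-1,-1]

```text
time_s: 13.02
eef_pos: [500.2, -5.6, 172.9]
ee_rot: [-0.002, 0.743, 0.669, -0.0]
force: [-0.3, 0.2, -0.7]
grip_width: 1.002
grip_force: 0.0
```

Run:
```python
from h import *
st(); c=cap('wrist'); save(c,'w4.png')
a=np.radians(-6); Rz=np.array([[np.cos(a),-np.sin(a),0],[np.sin(a),np.cos(a),0],[0,0,1]]); O=np.array([546.2,-10.6,4])
im=np.array(c['pixels'])[:,:,::-1].copy()
L=[(-46,14,72),(-46,-14,72),(-50,0,72),(-42,0,72),(50,20,8),(50,-20,8),(-10,26,35),(26,26,35),(-10,-26,35),(26,-26,35)]
for q in px(c,np.array(L)@Rz.T+O): cv2.circle(im,tuple(int(round(v)) for v in q),1,(0,255,0),-1)
x,y=px(c,[O])[0].astype(int); print(x,y)
x0,y0=max(0,x-130),max(0,y-100)
cv2.imwrite('pics/w4.png',cv2.resize(im[y0:y0+200,x0:x0+260],None,fx=3,fy=3,interpolation=cv2.INTER_NEAREST))
```

```text
t 13.03 pos [500.2  -5.6 172.9] xaxis [0.105 0.994 0.002] zax [-0.002  0.002 -1.   ] q [-0.25  0.32  1.65  0.    1.17 -0.14] F [-0.3  0.2 -0.7] gw 1.002 gf 0.0
373 183
```

View pics/w4.png

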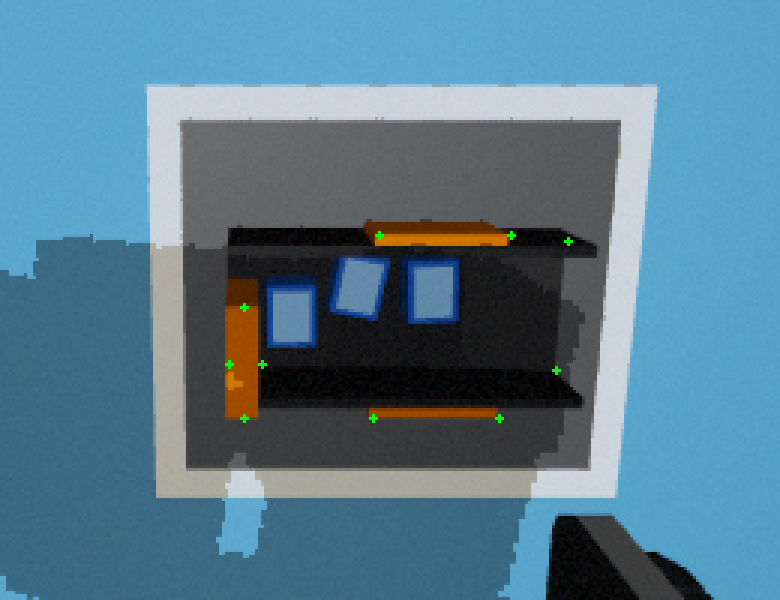

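The scoop stands upright on the pad, free and holding its relays, with its tab at crop (242,350) and its plates at (440,240) and (435,412). It is within about 1 mm of plan. Now to the side grasp.

```bash
python3 -c "
from h import *
goal([553.2,-11.2,150],174)"
```

```text
T [-0.0, 0.0534, 0.0225] R [-0.001, -0.0041, -1.5713] rows>=8.4
```

play_rows:
  translation:
    - [0,0.053,0.0]
    - [0,0.053,0.022]
    - [0,0.053,0.022]
    - [0,0.053,0.022]
    - [0,0.053,0.022]
    - [0,0.053,0.022]
    - [0,0.053,0.022]
    - [0,0.053,0.022]
    - [0,0.053,0.022]
    - [0,0.053,0.022]
  rotation:
    - [-0.001,-0.004,-1.571]
    - [-0.001,-0.004,-1.571]
    - [-0.001,-0.004,-1.571]
    - [-0.001,-0.004,-1.571]
    - [-0.001,-0.004,-1.571]
    - [-0.001,-0.004,-1.571]
    - [-0.001,-0.004,-1.571]
    - [-0.001,-0.004,-1.571]
    - [-0.001,-0.004,-1.571]
    - [-0.001,-0.004,-1.571]
  gripper: [-1,-1,-1,-1,-1,-1,-1,-1,-1,-1]

```text
time_s: 14.32
eef_pos: [552.9, -11.2, 150.6]
ee_rot: [0.0, 0.053, 0.999, 0.0]
force: [0.3, -0.1, -0.1]
grip_width: 1.001
grip_force: 0.0
```

```bash
python3 -c "
from h import *
st();goal([553.2,-11.2,8],174)"
```

```text
t 14.32 pos [552.9 -11.2 150.6] xaxis [-0.994  0.106 -0.   ] zax [ 0.  0. -1.] q [-0.23  0.45  1.52  0.    1.17 -1.7 ] F [ 0.3 -0.1 -0.1] gw 1.001 gf 0.0
T [-0.0003, -0.0, 0.1426] R [0.0, 0.0001, -0.0011] rows>=2.3
```

play_rows:
  translation:
    - [0,0,0.04]
    - [0,0,0.08]
    - [0,0,0.11]
    - [0,0,0.13]
    - [0,0,0.14]
    - [0,0,0.142]
    - [0,0,0.142]
    - [0,0,0.142]
    - [0,0,0.142]
    - [0,0,0.142]
  rotation:
    - [0,0,0]
    - [0,0,0]
    - [0,0,0]
    - [0,0,0]
    - [0,0,0]
    - [0,0,0]
    - [0,0,0]
    - [0,0,0]
    - [0,0,0]
    - [0,0,0]
  gripper: [-1,-1,-1,-1,-1,-0.8,-0.5,-0.2,0,0.2]
  force: 50

```text
time_s: 15.58
eef_pos: [554.1, -11.4, 10.6]
ee_rot: [0.002, 0.053, 0.999, -0.0]
force: [-1.9, -0.3, 5.8]
grip_width: 0.601
grip_force: 52.7
```

play_rows:
  translation:
    - [0,0,0]
    - [0,0,0]
    - [0,0,0]
    - [0,0,0]
  rotation:
    - [0,0,0]
    - [0,0,0]
    - [0,0,0]
    - [0,0,0]
  gripper: [0.5,0.5,0.5,0.5]
  force: 50

```text
time_s: 16.08
eef_pos: [554.1, -11.4, 10.6]
ee_rot: [0.002, 0.053, 0.999, -0.0]
force: [-0.6, 0.3, 6.7]
grip_width: 0.597
grip_force: 52.7
```

play_rows:
  translation:
    - [0,0,-0.004]
    - [0,0,-0.012]
    - [0,0,-0.024]
    - [0,0,-0.04]
    - [0,0,-0.06]
    - [0,0,-0.08]
    - [0,0,-0.1]
    - [0,0,-0.115]
    - [0,0,-0.12]
    - [0,0,-0.12]
  rotation:
    - [0,0,0]
    - [0,0,0]
    - [0,0,0]
    - [0,0,0]
    - [0,0,0]
    - [0,0,0]
    - [0,0,0]
    - [0,0,0]
    - [0,0,0]
    - [0,0,0]
  gripper: [0.5,0.5,0.5,0.5,0.5,0.5,0.5,0.5,0.5,0.5]

```text
time_s: 17.32
eef_pos: [553.3, -11.2, 129.6]
ee_rot: [0.001, 0.052, 0.999, -0.0]
force: [0.4, -0.4, -2.1]
grip_width: 0.599
grip_force: 52.2
```

```bash
python3 -c "
from h import *
st();goal([554,-180,130],92);goal([560,-337,130],9)
c=cap('scene'); u=px(c,[[545,-10,130]])[0].astype(int); print(u); save(c,'s3.png',(u[0]-80,u[1]-60,u[0]+80,u[1]+60),4)"
```

```text
t 17.32 pos [553.3 -11.2 129.6] xaxis [-0.994  0.105 -0.002] zax [ 0.002 -0.    -1.   ] q [-0.23  0.47  1.55  0.    1.12 -1.7 ] F [ 0.4 -0.4 -2.1] gw 0.599 gf 52.2
T [-0.0184, -0.1678, -0.0003] R [0.0011, 0.0017, 1.4309] rows>=7.7
T [-0.0408, -0.3233, -0.0002] R [0.0026, 0.0007, 2.8795] rows>=15.4
[320 187]
```

View pics/s3.png

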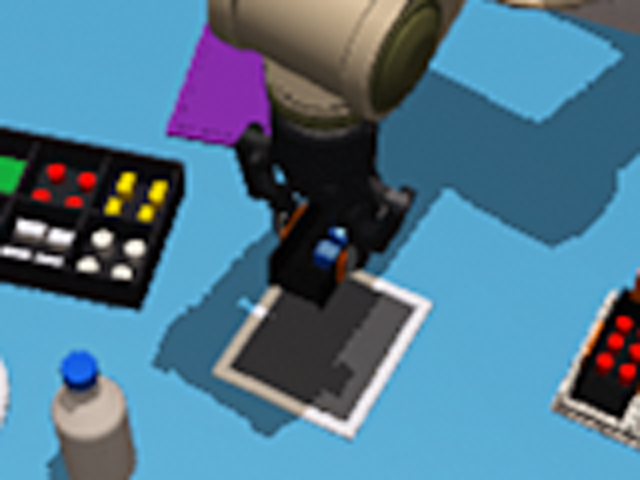

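The scoop is held level by its plates with the relays inside (330,245). Moving to the tray while turning.

play_rows:
  translation:
    - [-0.001,-0.006,0]
    - [-0.003,-0.02,0]
    - [-0.005,-0.038,0]
    - [-0.007,-0.056,0]
    - [-0.009,-0.075,0]
    - [-0.011,-0.095,0]
    - [-0.013,-0.115,0]
    - [-0.015,-0.133,0]
    - [-0.017,-0.15,0]
    - [-0.018,-0.168,0]
  rotation:
    - [0,0,0.05]
    - [0,0,0.17]
    - [0,0,0.32]
    - [0,0,0.48]
    - [0,0,0.64]
    - [0,0,0.8]
    - [0,0,0.96]
    - [0,0,1.12]
    - [0,0,1.28]
    - [0,0,1.43]
  gripper: [0.5,0.5,0.5,0.5,0.5,0.5,0.5,0.5,0.5,0.5]

```text
time_s: 18.62
eef_pos: [553.3, -180.6, 128.8]
ee_rot: [0.0, 0.696, 0.718, 0.0]
force: [-0.2, -0.1, -1.6]
grip_width: 0.606
grip_force: 52.2
```

```bash
python3 -c "
from h import *
st();goal([560,-337,130],9)"
```

```text
t 18.62 pos [ 553.3 -180.6  128.8] xaxis [-0.031  1.     0.   ] zax [ 0.  0. -1.] q [-0.52  0.53  1.45  0.    1.16 -0.55] F [-0.2 -0.1 -1.6] gw 0.606 gf 52.2
T [-0.1565, 0.0019, -0.0012] R [0.0001, -0.0006, 1.4445] rows>=7.7
```

play_rows:
  translation:
    - [-0.016,0,0]
    - [-0.034,0,0]
    - [-0.052,0.001,0]
    - [-0.07,0.001,0]
    - [-0.088,0.001,0]
    - [-0.106,0.001,0]
    - [-0.124,0.002,0]
    - [-0.14,0.002,0]
    - [-0.152,0.002,-0.001]
    - [-0.156,0.002,-0.001]
  rotation:
    - [0,0,0.15]
    - [0,0,0.31]
    - [0,0,0.47]
    - [0,0,0.63]
    - [0,0,0.79]
    - [0,0,0.95]
    - [0,0,1.11]
    - [0,0,1.26]
    - [0,0,1.39]
    - [0,0,1.444]
  gripper: [0.5,0.5,0.5,0.5,0.5,0.5,0.5,0.5,0.5,0.5]

```text
time_s: 19.88
eef_pos: [560.9, -336.6, 129.6]
ee_rot: [-0.0, 0.997, 0.08, 0.0]
force: [0.5, 0.5, -1.2]
grip_width: 0.603
grip_force: 52.2
```

```bash
cat > pour.py <<'E'
import sys; from h import *
def tcp(th,zl,d=13):
    t=np.radians(th); s=np.array([-.988,-.156]); h=-41.2*np.cos(t)-1.4*np.sin(t); v=41.2*np.sin(t)-1.4*np.cos(t)
    return np.r_[np.array([506.6,-345.1])-d*s+h*s, zl+v]
st()
for a in sys.argv[1:]:
    p=[float(x) for x in a.split(',')]; P=tcp(*p); print(a,P.round(1),end=' '); goal(P,9,p[0])
E
python3 pour.py 0,110 10,90 20,70 25,62
```

```text
t 19.88 pos [ 560.9 -336.6  129.6] xaxis [0.987 0.159 0.001] zax [ 0.001  0.001 -1.   ] q [-0.72  0.68  1.2   0.    1.26  0.69] F [ 0.5  0.5 -1.2] gw 0.603 gf 52.2
0,110 [ 560.1 -336.6  108.6] T [-0.0007, -0.0, 0.021] R [-0.0006, -0.0006, 0.0022] rows>=0.3
10,90 [ 559.8 -336.7   95.8] T [-0.0011, -0.0, 0.0339] R [-0.0008, 0.1739, 0.0021] rows>=0.9
20,70 [ 558.2 -337.    82.8] T [-0.0027, -0.0, 0.0469] R [-0.001, 0.3484, 0.0021] rows>=1.9
25,62 [ 556.9 -337.2   78.1] T [-0.004, -0.0, 0.0515] R [-0.001, 0.4357, 0.002] rows>=2.3
```

play_rows:
  translation:
    - [-0.001,0,0.01]
    - [-0.001,0,0.02]
    - [-0.001,0,0.034]
    - [-0.002,0,0.041]
    - [-0.003,0,0.047]
    - [-0.004,0,0.05]
    - [-0.004,0,0.0515]
    - [-0.004,0,0.0515]
  rotation:
    - [0,0.02,0]
    - [0,0.08,0]
    - [0,0.174,0.002]
    - [0,0.26,0.002]
    - [-0.001,0.348,0.002]
    - [-0.001,0.4,0.002]
    - [-0.001,0.436,0.002]
    - [-0.001,0.436,0.002]
  gripper: [0.5,0.5,0.5,0.5,0.5,0.5,0.5,0.5]

```text
time_s: 20.88
eef_pos: [556.7, -336.5, 78.2]
ee_rot: [-0.018, 0.973, 0.078, 0.216]
force: [0.2, 0.1, -2.0]
grip_width: 0.601
grip_force: 52.2
```

```bash
python3 pour.py 30,50 33,48 36,48 39,48 42,48
python3 - <<'E'
from h import *
c=cap('wrist'); p=px(c,[[519.4,-343.1,62],[506.6,-345.1,4]]); print(p); save(c,'w5.png')
E
```

```text
t 20.88 pos [ 556.7 -336.5   78.2] xaxis [0.895 0.144 0.422] zax [ 0.417  0.068 -0.906] q [-0.87  0.61  1.55  0.52  0.82  0.21] F [ 0.2  0.1 -2. ] gw 0.601 gf 52.2
30,50 [ 555.4 -337.4   69.4] T [-0.005, 0.0007, 0.0074] R [-0.0018, 0.0874, 0.0022] rows>=0.5
33,48 [ 554.3 -337.6   69.3] T [-0.006, 0.0007, 0.007] R [-0.0019, 0.1398, 0.0021] rows>=0.7
36,48 [ 553.2 -337.7   71.1] T [-0.0063, 0.0007, 0.0049] R [-0.0019, 0.1922, 0.0021] rows>=1.0
39,48 [ 551.9 -337.9   72.8] T [-0.0067, 0.0007, 0.0028] R [-0.002, 0.2445, 0.002] rows>=1.3
42,48 [ 550.6 -338.1   74.5] T [-0.0072, 0.0007, 0.0007] R [-0.0021, 0.2969, 0.002] rows>=1.6
[[323.8414385  339.11231491]
 [323.44464127 339.96968696]]
```

View pics/w5.png

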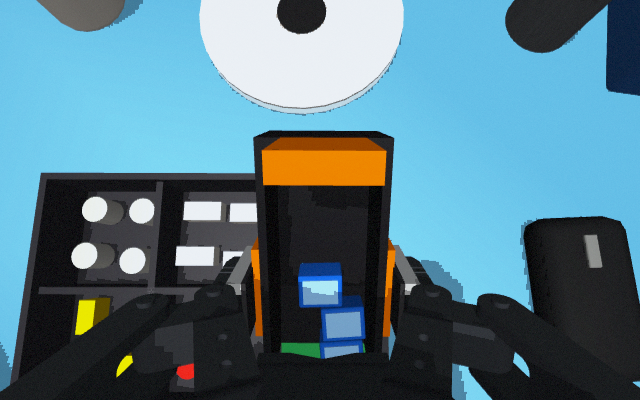

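The lip is over the green floor, which shows at (300,350). The three relays, at (320,288), (342,322) and (342,350), are already creeping toward the lip. Continuing slowly with the lip held 8 mm above the dividers.

play_rows:
  translation:
    - [-0.004,0.0007,0.005]
    - [-0.005,0.0007,0.0074]
    - [-0.006,0.0007,0.0072]
    - [-0.006,0.0007,0.007]
    - [-0.006,0.0007,0.006]
    - [-0.0063,0.0007,0.005]
    - [-0.0065,0.0007,0.004]
    - [-0.0067,0.0007,0.0028]
    - [-0.007,0.0007,0.0018]
    - [-0.0072,0.0007,0.0007]
  rotation:
    - [-0.002,0.05,0.002]
    - [-0.002,0.087,0.002]
    - [-0.002,0.115,0.002]
    - [-0.002,0.14,0.002]
    - [-0.002,0.166,0.002]
    - [-0.002,0.192,0.002]
    - [-0.002,0.218,0.002]
    - [-0.002,0.245,0.002]
    - [-0.002,0.27,0.002]
    - [-0.002,0.297,0.002]
  gripper: [0.5,0.5,0.5,0.5,0.5,0.5,0.5,0.5,0.5,0.5]

```text
time_s: 22.18
eef_pos: [551.7, -338.2, 75.7]
ee_rot: [-0.028, 0.93, 0.074, 0.358]
force: [0.9, -0.1, -0.5]
grip_width: 0.599
grip_force: 52.2
```

```bash
python3 pour.py 45,48 48,48 51,48 54,48 57,48 60,48
python3 - <<'E'
from h import *
c=cap('wrist'); im=np.array(c['pixels']); h=cv2.cvtColor(im,cv2.COLOR_RGB2HSV)
m=((h[...,0]>100)&(h[...,0]<125)&(h[...,1]>150)).astype(np.uint8)
_,l,S,C=cv2.connectedComponentsWithStats(m)
print([S[i].tolist() for i in range(1,len(S)) if S[i,4]>30])
save(c,'w6.png')
E
```

```text
t 22.18 pos [ 551.7 -338.2   75.7] xaxis [0.732 0.118 0.671] zax [ 0.662  0.104 -0.742] q [-0.98  0.6   1.71  1.04  0.78 -0.33] F [ 0.9 -0.1 -0.5] gw 0.599 gf 52.2
45,48 [ 549.2 -338.4   76.1] T [-0.0015, -0.0003, -0.002] R [0.0004, 0.0504, 0.0024] rows>=0.3
48,48 [ 547.7 -338.6   77.7] T [-0.0016, -0.0003, -0.0042] R [0.0003, 0.1027, 0.0024] rows>=0.6
51,48 [ 546.1 -338.9   79.1] T [-0.0018, -0.0003, -0.0063] R [0.0002, 0.1551, 0.0024] rows>=0.8
54,48 [ 544.5 -339.1   80.5] T [-0.0021, -0.0003, -0.0084] R [0.0002, 0.2074, 0.0024] rows>=1.1
57,48 [ 542.8 -339.4   81.8] T [-0.0025, -0.0003, -0.0106] R [0.0001, 0.2598, 0.0025] rows>=1.4
60,48 [ 541.  -339.7   83. ] T [-0.0031, -0.0003, -0.0126] R [0.0001, 0.3121, 0.0025] rows>=1.7
[[560, 0, 80, 144, 9901], [327, 343, 35, 15, 164]]
```

play_rows:
  translation:
    - [-0.0015,0,-0.001]
    - [-0.0015,0,-0.002]
    - [-0.0016,0,-0.003]
    - [-0.0016,0,-0.0042]
    - [-0.0018,0,-0.0063]
    - [-0.002,0,-0.0084]
    - [-0.0025,0,-0.0106]
    - [-0.003,0,-0.0126]
    - [-0.003,0,-0.0126]
    - [-0.003,0,-0.0126]
  rotation:
    - [0,0.025,0.002]
    - [0,0.05,0.002]
    - [0,0.077,0.002]
    - [0,0.103,0.002]
    - [0,0.155,0.002]
    - [0,0.207,0.002]
    - [0,0.26,0.002]
    - [0,0.312,0.002]
    - [0,0.312,0.002]
    - [0,0.312,0.002]
  gripper: [0.5,0.5,0.5,0.5,0.5,0.5,0.5,0.5,0.5,0.5]

```text
time_s: 23.48
eef_pos: [541.1, -340.0, 83.1]
ee_rot: [-0.039, 0.864, 0.068, 0.498]
force: [-0.6, 0.1, -0.1]
grip_width: 0.601
grip_force: 52.2
```

```bash
python3 pour.py
python3 - <<'E'
from h import *
w=np.array(cap('wrist')['pixels'])[:,:,::-1]; c=cap('scene'); u=px(c,[[515,-340,40]])[0].astype(int)
s=cv2.resize(np.array(c['pixels'])[u[1]-50:u[1]+50,u[0]-60:u[0]+60,::-1],(480,400))
w=cv2.resize(w[200:400,240:400],(320,400))
cv2.imwrite('pics/m6.png',np.hstack([w,s]))
E
```

```text
t 23.48 pos [ 541.1 -340.    83.1] xaxis [0.495 0.079 0.865] zax [ 0.855  0.135 -0.501] q [-1.1   0.66  1.83  1.46  0.97 -0.79] F [-0.6  0.1 -0.1] gw 0.601 gf 52.2
```

View pics/m6.png

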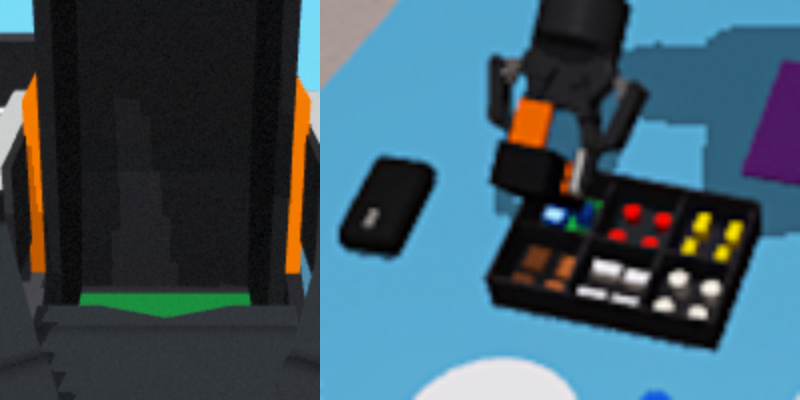

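The scoop is empty. Blue relays are visible inside the green-floored cell, right panel (565,215). Next I raise straight up, then level.

```bash
python3 -c "
from h import *
goal([541,-340,110],9,60);goal([541,-340,140],9,60);goal([556,-337,145],9,0)"
```

```text
T [0.0231, -0.0, -0.0135] R [0.0004, 0.001, 0.0009] rows>=0.4
T [0.049, 0.0, -0.0285] R [0.0004, 0.001, 0.0009] rows>=0.9
T [0.061, -0.0006, -0.0178] R [0.0008, -1.0462, 0.0006] rows>=5.6
```

play_rows:
  translation:
    - [0.012,0,-0.007]
    - [0.03,0,-0.018]
    - [0.049,0,-0.0285]
    - [0.055,0,-0.026]
    - [0.061,0,-0.018]
    - [0.061,0,-0.018]
    - [0.061,0,-0.018]
    - [0.061,0,-0.018]
    - [0.061,0,-0.018]
    - [0.061,0,-0.018]
  rotation:
    - [0,0,0]
    - [0,0,0]
    - [0,0,0]
    - [0,-0.15,0]
    - [0,-0.33,0]
    - [0,-0.51,0]
    - [0,-0.69,0]
    - [0,-0.87,0]
    - [0,-1.046,0]
    - [0,-1.046,0]
  gripper: [0.5,0.5,0.5,0.5,0.5,0.5,0.5,0.5,0.5,0.5]

```text
time_s: 24.82
eef_pos: [557.3, -336.8, 145.6]
ee_rot: [0.001, 0.997, 0.079, 0.001]
force: [-0.1, 0.9, -1.7]
grip_width: 0.6
grip_force: 52.3
```

```bash
python3 -c "
from h import *
st();goal([554,-180,132],92)"
```

```text
t 24.82 pos [ 557.3 -336.8  145.6] xaxis [0.987 0.158 0.002] zax [ 0.002 -0.002 -1.   ] q [-0.72  0.66  1.19 -0.    1.29  0.69] F [-0.1  0.9 -1.7] gw 0.6 gf 52.3
T [0.0214, -0.1554, 0.0133] R [0.003, 0.0002, -1.4474] rows>=7.8
```

play_rows:
  translation:
    - [0.002,-0.015,0]
    - [0.005,-0.033,0]
    - [0.008,-0.05,0]
    - [0.01,-0.067,0]
    - [0.012,-0.085,0.003]
    - [0.014,-0.1,0.006]
    - [0.016,-0.115,0.008]
    - [0.018,-0.13,0.01]
    - [0.02,-0.143,0.012]
    - [0.021,-0.155,0.013]
  rotation:
    - [0,0,-0.13]
    - [0,0,-0.29]
    - [0,0,-0.44]
    - [0,0,-0.59]
    - [0,0,-0.74]
    - [0,0,-0.89]
    - [0,0,-1.04]
    - [0.003,0,-1.19]
    - [0.003,0,-1.33]
    - [0.003,0,-1.447]
  gripper: [0.5,0.5,0.5,0.5,0.5,0.5,0.5,0.5,0.5,0.5]

```text
time_s: 26.08
eef_pos: [551.6, -181.1, 132.2]
ee_rot: [-0.0, 0.695, 0.719, 0.001]
force: [-0.0, 0.6, -0.9]
grip_width: 0.597
grip_force: 52.4
```

```bash
python3 -c "
from h import *
st();goal([554,-11.3,100],174)"
```

```text
t 26.07 pos [ 551.6 -181.1  132.2] xaxis [-0.035  0.999  0.002] zax [ 0.001  0.002 -1.   ] q [-0.52  0.52  1.46  0.    1.16 -0.56] F [-0.   0.6 -0.9] gw 0.597 gf 52.4
T [0.1696, 0.0083, 0.0326] R [0.0029, -0.0007, -1.4309] rows>=7.7
```

play_rows:
  translation:
    - [0.016,0.001,0]
    - [0.034,0.002,0]
    - [0.052,0.003,0]
    - [0.07,0.004,0]
    - [0.09,0.005,0.006]
    - [0.11,0.006,0.012]
    - [0.13,0.007,0.02]
    - [0.15,0.008,0.028]
    - [0.164,0.008,0.032]
    - [0.17,0.008,0.0326]
  rotation:
    - [0,0,-0.13]
    - [0,0,-0.29]
    - [0,0,-0.44]
    - [0,0,-0.59]
    - [0,0,-0.74]
    - [0,0,-0.89]
    - [0,0,-1.04]
    - [0.003,0,-1.19]
    - [0.003,0,-1.33]
    - [0.003,-0.001,-1.431]
  gripper: [0.5,0.5,0.5,0.5,0.5,0.5,0.5,0.5,0.5,0.5]

```text
time_s: 27.32
eef_pos: [554.0, -10.7, 99.7]
ee_rot: [-0.0, 0.052, 0.999, 0.0]
force: [0.3, -0.4, -1.6]
grip_width: 0.597
grip_force: 52.4
```

```bash
python3 -c "
from h import *
st();goal([554,-11.3,11.5],174)"
```

```text
t 27.32 pos [554.  -10.7  99.7] xaxis [-0.995  0.104  0.001] zax [-0.001  0.001 -1.   ] q [-0.23  0.51  1.57  0.    1.06 -1.7 ] F [ 0.3 -0.4 -1.6] gw 0.597 gf 52.4
T [-0.0001, -0.0006, 0.0882] R [0.0005, -0.0007, 0.0002] rows>=1.4
```

play_rows:
  translation:
    - [0,0,0.02]
    - [0,0,0.04]
    - [0,0,0.058]
    - [0,0,0.072]
    - [0,0,0.08]
    - [0,0,0.084]
    - [0,0,0.087]
    - [0,0,0.088]
    - [0,0,0.088]
  rotation:
    - [0,0,0]
    - [0,0,0]
    - [0,0,0]
    - [0,0,0]
    - [0,0,0]
    - [0,0,0]
    - [0,0,0]
    - [0,0,0]
    - [0,0,0]
  gripper: [0.5,0.5,0.5,0.5,0.5,0.5,0.5,0.5,0.5]

```text
time_s: 28.45
eef_pos: [554.5, -11.2, 11.6]
ee_rot: [-0.001, 0.053, 0.999, -0.001]
force: [0.0, 0.0, -1.9]
grip_width: 0.598
grip_force: 52.4
```

play_rows:
  translation:
    - [0,0,0.0005]
    - [0,0,0.001]
    - [0,0,0.001]
  rotation:
    - [0,0,0]
    - [0,0,0]
    - [0,0,0]
  gripper: [0.5,0.5,0.5]

```text
time_s: 28.82
eef_pos: [554.4, -11.2, 10.7]
ee_rot: [-0.001, 0.054, 0.999, -0.001]
force: [-2.6, -0.2, 3.7]
grip_width: 0.598
grip_force: 53.0
```

play_rows:
  translation:
    - [0,0,0]
    - [0,0,0]
    - [0,0,0]
    - [0,0,0]
    - [0,0,0]
    - [0,0,-0.02]
    - [0,0,-0.06]
    - [0,0,-0.11]
    - [0,0,-0.16]
    - [0,0,-0.2]
  rotation:
    - [0,0,0]
    - [0,0,0]
    - [0,0,0]
    - [0,0,0]
    - [0,0,0]
    - [0,0,0]
    - [0,0,0]
    - [0,0,0]
    - [0,0,0]
    - [0,0,0]
  gripper: [-0.3,-0.6,-1,-1,-1,-1,-1,-1,-1,-1]

```text
time_s: 30.08
eef_pos: [555.0, -11.0, 212.6]
ee_rot: [-0.001, 0.054, 0.999, -0.001]
force: [0.5, -0.5, -0.9]
grip_width: 1.001
grip_force: 0.0
```

Run:
```python
from h import *
st(); c=cap('scene'); save(c,'s4.png',(60,70,510,330),1.77)
```

```text
t 30.07 pos [555.  -11.  212.6] xaxis [-0.994  0.107  0.001] zax [-0.001 -0.001 -1.   ] q [-0.23  0.39  1.43 -0.    1.31 -1.69] F [ 0.5 -0.5 -0.9] gw 1.001 gf 0.0
```

View pics/s4.png

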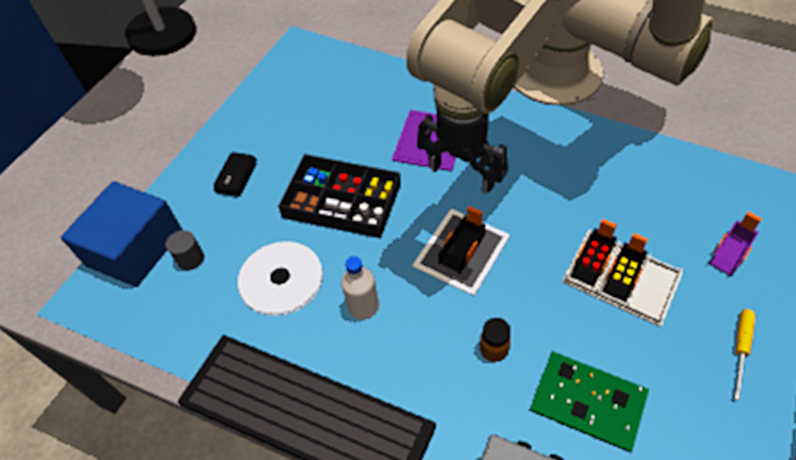

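The empty scoop stands on the pad (460,240), the relays are in the green cell (315,178), and the bystanders haven't moved. I'll count the blue pixels numerically from the top camera, in case a relay is hidden behind the tray's wall.

Run:
```python
from h import *
import pickle
c=cap('top'); a=np.array(c['pixels']).astype(int); b=np.array(pickle.load(open('top.pkl','rb'))['pixels']).astype(int)
d=(abs(a-b).sum(2)>60).astype(np.uint8); d[:, :350]=0
_,l,S,C=cv2.connectedComponentsWithStats(d)
for i in range(1,len(S)):
    if S[i,4]>4 and C[i][1]<235: print(S[i],pt(c,*C[i],10).round())
u=px(c,[[506.6,-345.1,10]])[0].astype(int); print(u)
for y in range(u[1]-10,u[1]+12): print(' '.join('B' if p[2]>p[1]+25 and p[2]>p[0]+40 and p[1]<190 and l[y,x] else 'G' if p[1]>p[2]+30 else '.' for x,p in zip(range(u[0]-14,u[0]+15),a[y,u[0]-14:u[0]+15])))
```

```text
[350 134  11  79 484] [ 608. -121.   10.]
[412 193  14  11 107] [ 506. -349.   10.]
[418 198]
. . . . . . . . . . . . . . . . . . . . . . . . . . . . .
. . . . . . . . . . . . . . . . . . . . . . . . . . . . .
. . . . . . . . . . . . . . G G G G G G G . . . . . . . .
. . . . . . . . . G G G G G G G G G G G G . . . . . . . .
. . . . . . G G G G G G G G G G G G G G G . . . . . . . .
. . . . . . G G G G G G G G G G . . . . . . . . . . . . .
. . . . . . G G G G G G G G G . . . . . . . . . . . . . .
. . . . . . G G G G G G G G . . . . . . . . . . . . . . .
. . . . . . G G G G G G G G . . B . . . . . . . . . . . .
. . . . . . G G G G . . . . . . B B B B . . . . . . . . .
. . . . . . . G G . B B B B . . B B B B . . . . . . . . .
. . . . . . . G . B B B B B B . B B B B B . . . . . . . .
. . . . . . . G . . B B B B B . B B B B B B . . . . . . .
. . . . . . . . G . B B B B . . B B B B B B . . . . . . .
. . . . . . . . G G . . . G G . B B B B B . . . . . . . .
. . . . . . . . G G G G G G G G . . B . . . G G . . . . .
. . . . . . . . G G G G G G G G G G G G G G G G . . . . .
. . . . . . . . G G G G G G G G G G G G G G G . . . . . .
. . . . . . . . . G G G G G G G G G G . . . . . . . . . .
. . . . . . . . . G G G G G . . . . . . . . . . . . . . .
. . . . . . . . . . . . . . . . . . . . . . . . . . . . .
. . . . . . . . . . . . . . . . . . . . . . . . . . . . .
```

```bash
python3 -c "
from rig import ctrl
print(ctrl.finish_job())"
```

```text
the job is handed in; nothing more can be done
None
```

The job is done and handed in at about 30 s: the relays went into the green cell, the empty scoop stands upright and released on the grey pad, and nothing else was seen to move. At handover I found blue only inside that cell, but the final top view was too coarse to separate all three relays.

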